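# Turn the contrast plate over to its black side

## Robot

A 7-joint arm with a two-finger parallel gripper is mounted at the origin on the work surface. World frame = base frame: x ahead of the robot, y to its left, z up, the work surface at z = 0. Lengths are in m, angles in degrees, forces in N, time in s.
With the tool pointing down it reaches from about 0.425 to 0.875 m from the base axis. Payload 4.7 kg.
Tool frame: the origin (TCP) lies midway between the tips of the shut fingers; the grasp point (between the pads) lies 19 mm behind it; z points along the fingers, x is the direction in which the jaws open and shut, and the axes are right-handed (so a half turn about z gives the same grasp; the last joint's range is limited). The gripper opens to 87 mm and grips with 3 to 60 N. Pads are 19 mm wide; open, the fingers measure 117 mm over their backs; the gripper's body (75 mm by 190 mm) begins 51 mm behind the grasp point.
Start: joints at [73.287, 18.392, -4.016, 83.108, 1.295, 78.541, -3.26], TCP at [0.196, -0.62, 0.223] pointing down, gripper open.
Joint ranges: [-163.93, 163.93], [-17.29, 119.83], [-79.2, 71.16], [3.27, 140.29], [-89.18, 269.18], [5.43, 117.66], [-154.24, 154.24]. Speed limits (degrees/s): [147.25, 147.25, 180, 180, 180, 180, 180].

## Interface

Orientations are given as [roll, pitch, yaw] about the fixed x, y, z axes, in that order (R = Rz(yaw) Ry(pitch) Rx(roll)).
In Python, from cell import telemetry, optics, env gives the robot as it stands.
- The arm moves only by the tool arm_command, never from a script. Its arguments are lists of equal length, an entry for each row: "translation": the shift along the tool's x, y, z in cm, a list of three; "twist": the turn about the tool's z in degrees. In form: {"translation": [[x, y, z], ...], "twist": [twist, ...]}. A call has 1 to 10 rows; each row shifts and turns the pose as measured when the row begins, along the tool's axes as they then stand; what a row does not reach is not made up. A row lasts 1/8 s, in which the tool goes at most 62.5 mm and 10.7 degrees, less where a joint would pass 70% of its speed; a pose out of reach is approached as far as the arm can. A call is refused whole if a number of a shift passes 6.25 or a number of a turn 10.7, either way. A call with a gripper value outside its range is refused whole. "grip" is the opening in per cent of the stroke, from 0 (shut) to 100 (fully open), set as the call begins (left out, the last holds). The fingers move at their own pace and stop on an object; "force" is the grip in N (left out, the last holds). Time passes only in rows, so rows that do not move let the fingers close. It gives the time, the measured TCP pose, the force and the opening at its end, in the units of the state.
- telemetry.get_obs(): the state, without advancing time (a new reading comes with each control period).
- optics.read_camera(name): name is "scene" or "top" or "wrist"; returns a dict with "img" (384x512x3 uint8, blue, green, red), "fx", "fy", "cx", "cy" (pixels), "extrinsics" (4x4, takes a point from camera to world coordinates); the wrist camera has in their place "hand_eye" (4x4, takes a point from camera to tool coordinates, whose origin is the TCP and whose axes are the tool frame's). Camera axes: x right, y up, looking along -z (the intrinsics and any distortion apply to the point x, -y, -z); pixel columns grow to the right and rows downward; lengths in m; the calibration is good to about 2 mm. The wrist camera is an equidistant fisheye: a pixel r from the principal point sees the ray r / f radians off the axis. A picture is of the moment at which its call begins: read the wrist's pose just before it. There is no depth.
- env.sign_off(): hands the job in, once; it reports no verdict.
The state is a dict: "time_s": time; "qpos": joint angles; "joint_velocities": joint speeds; "effort": joint torques, N m; "tool_pos": TCP position; "tool_rot": TCP orientation; "force": force on the tool from outside, world axes, zero at the start; "wrist_torque": the same for the moment, N m; "grip_width": finger opening in m.
Only numpy, scipy, OpenCV 4.12 (cv2) and the standard library are available. Lean on these libraries where they do the work, as an engineer would, in place of code of your own. Each camera call takes 0.05 s, during which the arm holds its last target. There are 200 camera calls.

## Task

The next sample at the vet's bench is pale, so turn over the reversible contrast plate on the viewing stand, from white side up to black side up. First slide it towards the stand's orange end until its back edge drops off the step onto the orange ledge and its front edge sticks out beyond the ledge; then lift that overhanging edge from beneath and turn the plate over backwards, so that it ends up lying flat and square on the teal deck behind the step. Keep the plate on the stand throughout, and leave the green spare plate, the yellow slide box and the specimen pot where they are.

Things in the scene. Friction and masses are not known exactly. Their poses are not given: they have to be found in the camera images.
- plate: the contrast plate, stiff, flat, 90 (x) x 100 (y) x 6 mm thick, about 80 g. Origin at the centre of its black face (underside at the start, upper face once turned over); z points out of its white face: up at the start, down when done. It starts on the stand's deck, behind the step, its x and y roughly along the stand's
- stand: the viewing stand, fixed, 214 (x) x 130 (y) mm. Origin at the centre of its underside, on the bench; x points from its orange front end, at the robot's right, to its back (roughly world +y). Its back 150 mm is a flat teal deck, top 80 mm above the bench; its front 64 mm is an orange ledge 3 mm lower, so a sharp 3 mm step runs along its y between them. Beyond the ledge is only the bench
- step (a point): the middle of the step's top edge, level with the deck, 43 mm ahead of the stand's origin; axes as the stand's. With its back edge just off the step the plate overhangs the front by 26 mm; drawn 19 mm further it tips off. The step stops the plate when its front edge is lifted and pushed back, so it pivots there and falls over onto the deck once past upright
- spare: the spare plate, 90 x 100 x 6 mm, green above, lying on the bench; origin at the centre of its underside; leave it alone
- slidebox: a closed yellow slide box, 87 x 92 x 34 mm, on the bench; origin at the centre of its underside; leave it alone
- pot: a clear specimen pot with a red cap, 48 mm across and 62 mm tall, on the bench; origin at the centre of its underside; leave it alone
There are look-alikes about, which are no part of the job. Of the things that look like the plate, the largest one is meant.

How it is judged (in metres and radians):
On the way:
1. the plate lies white side up on the ledge, its back edge off the step and its front edge sticking out beyond the ledge (x of plate in the frame of step between -0.064 and -0.041 m and z of plate in the frame of step below -0.0005 m and angle between plate's own z axis and vertical below 0.1 rad), for 0.2 s.
At the end, for the whole second after the job is handed in: the plate lies still, black side up and flat (within about 6 degrees) on the deck, its centre 30 to 120 mm behind the step and within 30 mm of the stand's centre line, turned no more than about 12 degrees from square with the stand (angle between plate's own z axis and vertical above 3.04 rad and z of plate in the frame of step between 0.003 and 0.009 m and x of plate in the frame of step between 0.03 and 0.12 m and y of plate in the frame of step between -0.03 and 0.03 m and angle between the x axis of plate and the x axis of stand, either way round below 0.22 rad and linear speed of plate below 0.02 m/s); the robot touches nothing.
It fails at once if the plate falls off the stand (more than 25 mm below the deck) (z of plate in the frame of step below -0.025 m).
It fails at once if the spare plate, slide box or pot is moved by more than 15 mm (distance of any of spare, slidebox, pot from where it was at the start of the episode above 0.015 m).
It also fails if it takes over 54 s, if anything falls off the work surface, if the arm or the gripper's body presses on something with over 40 N, if the wrist force passes 120 N, or if a joint passes its speed limit or range.

## Working session

There is one attempt and no reset: what is moved stays moved. The work goes in short steps, Python scripts to look and compute and a tool call to move; the robot and the scene stay as the last step left them, time stands still between calls to the robot, and variables do not carry over. Pictures are saved under pics/ and viewed, about 8 in all and at most 12, crops included, and the job is handed in when it is done.

Besides the shell and the picture viewer there is one more tool, called after "Call:" as a command line: name --pt "numbers of a row" for each row, then --argument value for the rest. arm_command: Moves the arm, as the interface text tells. Its arguments: {"type":"object","properties":{"translation":{"type":"array","items":{"type":"array","items":{"type":"number"}}},"twist":{"type":"array","items":{"type":"number"}},"grip":{"type":"number"},"force":{"type":"number"}},"required":["translation","twist"]}

```bash
ls; mkdir -p pics
python3 - <<'E'
from cell import telemetry, optics
import cv2
o=telemetry.get_obs(); print(o)
for n in("scene","top"):
    d=optics.read_camera(n); cv2.imwrite(f"pics/{n}0.png",d["img"]); print(n,{k:(v.tolist() if hasattr(v,'tolist') else v) for k,v in d.items() if k!="img"})
E
```

```text
pics
{'time_s': 0.0, 'qpos': array([73.2870431 , 18.43872717, -4.01656876, 83.17616942,  1.29424111,
       78.54032109, -3.26024754]), 'joint_velocities': array([ 0.04121314, -0.03880863, -0.05170543,  0.00377455, -0.00300093,
        0.01535646,  0.00679354]), 'effort': array([ 1.22344559e-04, -4.91285419e+01, -4.04483937e-01, -3.12528455e+01,
       -6.42550481e-02,  4.36899439e-02,  1.73968556e-04]), 'tool_pos': array([ 0.19548122, -0.6193192 ,  0.22145431]), 'tool_rot': array([ 1.79995262e+02,  1.10010474e-01, -7.24766847e+01]), 'force': array([ 0.01970526, -0.70907247,  0.27312647]), 'wrist_torque': array([ 0.0401529 , -0.03090524,  0.03535553]), 'grip_width': 0.08682984673522318}
scene {'fx': 489.93484997966925, 'fy': 489.93484997966925, 'cx': 255.60238735586705, 'cy': 188.71737987304212, 'extrinsics': [[0.7573968160309266, -0.555804649360833, 0.34268244019076377, 0.9357654167227003], [0.6528742335174958, 0.6528752909849261, -0.38406912090181156, -0.47028196424868457], [-0.010261494781814647, 0.514621264786279, 0.857356201094162, 1.088280319743066], [0.0, 0.0, 0.0, 1.0]]}
top {'fx': 366.94070133292485, 'fy': 366.94070133292485, 'cx': 252.30760183606554, 'cy': 194.8325524983579, 'extrinsics': [[-0.019535250970494446, 0.9978111140423843, -0.06317716884299049, 0.44784045027496555], [-0.9996127325647111, -0.020744912807205276, -0.01854813972162117, -0.022389415087382854], [-0.01981814481809851, 0.06279035981834619, 0.9978299513693961, 1.1136313044333244], [0.0, 0.0, 0.0, 1.0]]}
```

View pics/scene0.png

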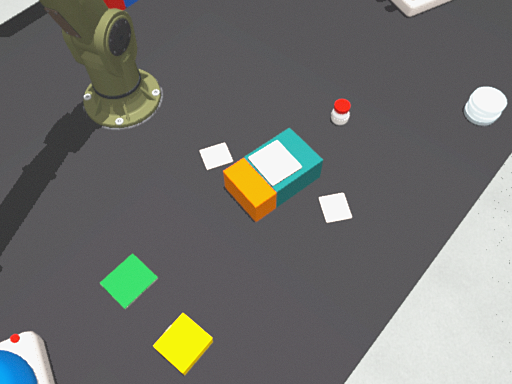

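View pics/top0.png

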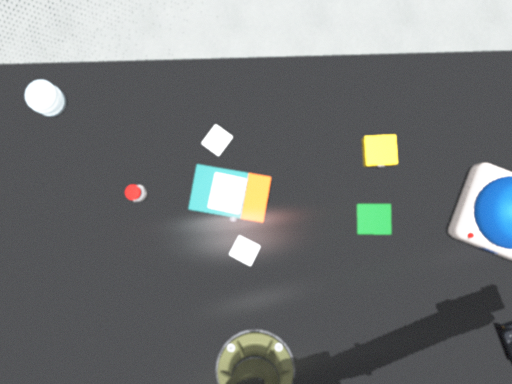

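The scene view shows the stand (teal and orange) at about (273,173) with the white plate on its deck at (275,162). White look-alikes lie on the bench at (216,156) and (335,207). The pot is at (341,111), the green spare at (129,280) and the yellow box at (183,343).

In the top view the candidates are the plate at (228,193), on the deck and the largest, and the small cards at (217,140) and (244,250). I choose the one on the deck.

```bash
cat > h.py <<'E'
import numpy as np, cv2
from cell import telemetry, optics
from scipy.spatial.transform import Rotation as R
def ray(d,uv,z):
    uv=np.atleast_2d(uv).astype(float); E=np.array(d["extrinsics"])
    v=np.c_[(uv[:,0]-d["cx"])/d["fx"],-(uv[:,1]-d["cy"])/d["fy"],-np.ones(len(uv))]@E[:3,:3].T
    o=E[:3,3]; return o+v*((z-o[2])/v[:,2])[:,None]
def masks(im):
    h=cv2.cvtColor(im,cv2.COLOR_BGR2HSV); H,S,V=cv2.split(h)
    return dict(teal=(abs(H.astype(int)-90)<12)&(S>120)&(V>60), orange=(abs(H.astype(int)-15)<7)&(S>150)&(V>80), white=(S<60)&(V>150),
      green=(abs(H.astype(int)-68)<10)&(S>150), yellow=(abs(H.astype(int)-29)<4)&(S>150))
def blob(m,near=None):
    cs,_=cv2.findContours(m.astype(np.uint8),cv2.RETR_EXTERNAL,cv2.CHAIN_APPROX_NONE)
    if near is not None: cs=[c for c in cs if cv2.contourArea(c)>30]; return min(cs,key=lambda c:np.hypot(*(c.reshape(-1,2).mean(0)-near)))
    return max(cs,key=cv2.contourArea)
E
python3 - <<'E'
from h import *
for n,pl in(("top",(228,193)),("scene",(275,162))):
    d=optics.read_camera(n); m=masks(d["img"])
    # plate
    for k,near,z in(("white",pl,.086),("green",None,.006),("yellow",None,.034)):
        c=blob(m[k],near).reshape(-1,2); w=ray(d,c,z)[:,:2]
        r=cv2.minAreaRect((w*1000).astype(np.float32)); print(n,k,np.round(r[0]),np.round(r[1],1),round(r[2],1))
    if n=="top":
        x,y=230,193
    stand=m["teal"]|m["orange"]|m["white"]
    o=blob(m["orange"],(258,196) if n=="top" else (250,190)).reshape(-1,2)
    w=ray(d,o,.077)[:,:2]; r=cv2.minAreaRect((w*1000).astype(np.float32)); print(n,"orange",np.round(r[0]),np.round(r[1],1),round(r[2],1),np.round(cv2.boxPoints(r)).tolist())
    c=blob(m["teal"]).reshape(-1,2); w=ray(d,c,.08)[:,:2]; r=cv2.minAreaRect((w*1000).astype(np.float32)); print(n,"teal",np.round(r[0]),np.round(r[1],1),round(r[2],1),np.round(cv2.boxPoints(r)).tolist())
    if n=="top":
        cr=d["img"][150:240,170:290]
    else: cr2=d["img"][120:230,210:340]
cv2.imwrite("pics/c1.png",np.hstack([cv2.resize(cr,(400,300),interpolation=cv2.INTER_CUBIC),cv2.resize(cr2,(355,300),interpolation=cv2.INTER_CUBIC)]))
E
```

```text
top white [462.  45.] [216.3 224.1] 60.2Traceback (most recent call last):
  File "<stdin>", line 6, in <module>
  File "h.py", line 15, in blob
    return max(cs,key=cv2.contourArea)
ValueError: max() iterable argument is empty
```

Run:
```python
from h import *
for n,ps in(("top",[(228,193),(217,140),(374,220),(380,150),(205,190),(258,196),(233,217),(150,230),(210,240)]),("scene",[(275,162),(129,280),(183,343),(305,165),(245,182),(262,205),(300,185)])):
    im=cv2.imread(f"pics/{n}0.png"); h=cv2.cvtColor(im,cv2.COLOR_BGR2HSV)
    print(n,[(p,h[p[1],p[0]].tolist()) for p in ps])
t=cv2.imread("pics/top0.png")[150:240,170:290]; s=cv2.imread("pics/scene0.png")[120:230,210:340]
cv2.imwrite("pics/c1.png",np.hstack([cv2.resize(t,(400,300),interpolation=cv2.INTER_CUBIC),cv2.resize(s,(355,300),interpolation=cv2.INTER_CUBIC)]))
```

```text
top [((228, 193), [0, 0, 255]), ((217, 140), [0, 0, 255]), ((374, 220), [68, 142, 236]), ((380, 150), [30, 101, 255]), ((205, 190), [90, 107, 240]), ((258, 196), [25, 130, 255]), ((233, 217), [98, 11, 246]), ((150, 230), [135, 11, 92]), ((210, 240), [130, 6, 138])]
scene [((275, 162), [0, 0, 247]), ((129, 280), [69, 184, 227]), ((183, 343), [30, 245, 247]), ((305, 165), [89, 183, 192]), ((245, 182), [23, 245, 247]), ((262, 205), [14, 234, 183]), ((300, 185), [89, 167, 98])]
```

View pics/c1.png

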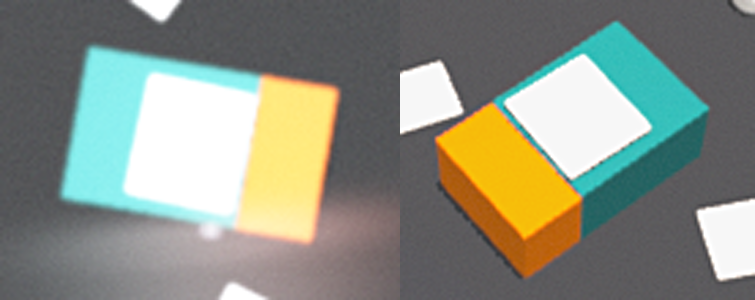

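The crop confirms the plate: white, the largest candidate, on the teal deck with its front edge nearly at the step. Exposure varies, so I'll loosen the masks.

```bash
cat > meas.py <<'E'
from h import *
def rect(n,k,d,c,z):
    w=ray(d,c.reshape(-1,2),z)[:,:2]*1000; r=cv2.minAreaRect(w.astype(np.float32)); print(n,k,np.round(r[0]),np.round(r[1],1),round(r[2],1),np.round(cv2.boxPoints(r)).tolist()); return r
if __name__=="__main__":
  for n,pl in(("top",(228,193)),("scene",(275,162))):
    d=optics.read_camera(n); im=d["img"]; H,S,V=[a.astype(int) for a in cv2.split(cv2.cvtColor(im,cv2.COLOR_BGR2HSV))]
    roi=np.zeros(H.shape,bool)
    if n=="top": roi[155:232,180:280]=1
    else: roi[120:230,215:330]=1
    M=dict(white=((S<45)&(V>200)&roi,.086),teal=((abs(H-90)<8)&(S>70)&(V>140)&roi,.08),
      orange=((H>=18)&(H<=29)&(S>80)&(V>200)&roi,.077),green=((abs(H-68)<8)&(S>90)&(V>150),.006),yellow=((abs(H-30)<4)&(S>70)&(V>200)&~roi,.034))
    for k,(m,z) in M.items():
        if k=="white": m=cv2.morphologyEx(m.astype(np.uint8),cv2.MORPH_OPEN,np.ones((5,5)))
        if k=="teal": m=m|M["white"][0]  # deck incl plate
        rect(n,k,d,blob(m),z)
E
python3 meas.py
```

```text
top white [519.  67.] [ 99.6 108.6] 77.4 [[455.0, 30.0], [561.0, 6.0], [583.0, 103.0], [477.0, 127.0]]
top teal [522.  95.] [152.9 145.4] 79.0 [[436.0, 34.0], [579.0, 6.0], [608.0, 156.0], [465.0, 184.0]]
top orange [507. -12.] [ 62.6 128.6] 79.2 [[438.0, -31.0], [564.0, -55.0], [576.0, 6.0], [449.0, 31.0]]
top green [ 440. -365.] [102.5  92.7] 88.8 [[392.0, -415.0], [485.0, -417.0], [487.0, -314.0], [394.0, -312.0]]
top yellow [ 643. -384.] [89.8 95.2] 1.5 [[596.0, -337.0], [599.0, -432.0], [689.0, -430.0], [686.0, -335.0]]
scene white [520.  68.] [ 93.  103.5] 76.9 [[459.0, 34.0], [560.0, 11.0], [581.0, 101.0], [480.0, 125.0]]
scene teal [526.  93.] [150.6 130.2] 78.9 [[448.0, 32.0], [576.0, 7.0], [605.0, 155.0], [477.0, 180.0]]
scene orange [506. -13.] [ 63.4 129.8] 79.1 [[436.0, -31.0], [564.0, -56.0], [576.0, 6.0], [448.0, 31.0]]
scene green [ 439. -364.] [101.1  92.1] 88.7 [[391.0, -414.0], [484.0, -416.0], [486.0, -315.0], [394.0, -313.0]]
scene yellow [ 643. -384.] [88.1 92.1] 1.6 [[597.0, -340.0], [600.0, -432.0], [688.0, -429.0], [685.0, -337.0]]
```

```bash
cat > plan.py <<'E'
import sys; from h import *
# plan.py x y z yaw(mm,deg) -> rows in tool axes (cm)
def plan(tx,ty,tz,yaw,n=None):
    o=telemetry.get_obs(); p=np.array(o["tool_pos"])*1000; y=o["tool_rot"][2]; D=np.array([tx,ty,tz])-p; dy=(yaw-y+180)%360-180
    n=n or int(max(np.ceil(np.linalg.norm(D)/58),np.ceil(abs(dy)/10)))
    rows=[]
    for i in range(n):
        a=np.radians(y+dy*i/n); d=D/n; rows.append([round(float(v)/10,2) for v in (np.cos(a)*d[0]+np.sin(a)*d[1], np.sin(a)*d[0]-np.cos(a)*d[1], -d[2])])
    print(n,rows,round(-dy/n,2)); print("pose",np.round(p,1),np.round(o["tool_rot"],2),"F",np.round(o["force"],1),"t",o["time_s"])
if __name__=="__main__": a=list(map(float,sys.argv[1:])); plan(*a[:4],n=int(a[4]) if len(a)>4 else None)
E
python3 plan.py 520 -280 200 -11
```

```text
9 [[-2.51, -4.57, 0.24], [-1.95, -4.84, 0.24], [-1.36, -5.04, 0.24], [-0.75, -5.16, 0.24], [-0.13, -5.22, 0.24], [0.49, -5.2, 0.24], [1.1, -5.1, 0.24], [1.7, -4.93, 0.24], [2.28, -4.7, 0.24]] -6.83
pose [ 195.6 -619.6  222. ] [ 1.800e+02  5.000e-02 -7.248e+01] F [-0.7  0.2  0.5] t 0.25
```

Call:
arm_command --pt "-2.5 -4.6 0.2" --pt "-2.0 -4.8 0.2" --pt "-1.4 -5.0 0.2" --pt "-0.8 -5.2 0.2" --pt "-0.1 -5.2 0.2" --pt "0.5 -5.2 0.2" --pt "1.1 -5.1 0.2" --pt "1.7 -4.9 0.2" --pt "2.3 -4.7 0.2" --twist '[-6.8, -6.8, -6.8, -6.8, -6.8, -6.8, -6.8, -6.8, -6.8]' --grip 70

```text
time_s: 1.38
tool_pos: [0.5209, -0.2715, 0.202]
tool_rot: [179.8, 0.1, -10.0]
force: [0.9, -0.8, -0.1]
grip_width: 0.0609
```

```bash
python3 plan.py 533 133 160 -11
```

```text
8 [[-0.73, -5.01, 0.53], [-0.74, -5.0, 0.53], [-0.75, -5.0, 0.53], [-0.76, -5.0, 0.53], [-0.77, -5.0, 0.53], [-0.78, -5.0, 0.53], [-0.79, -5.0, 0.53], [-0.8, -4.99, 0.53]] 0.13
pose [ 520.9 -271.5  202. ] [ 1.7982e+02  7.0000e-02 -9.9700e+00] F [ 0.9 -0.8 -0.1] t 1.375
```

Call:
arm_command --pt "-0.8 -5.0 0.5" --pt "-0.8 -5.0 0.5" --pt "-0.8 -5.0 0.5" --pt "-0.8 -5.0 0.5" --pt "-0.8 -5.0 0.5" --pt "-0.8 -5.0 0.5" --pt "-0.8 -5.0 0.5" --pt "-0.8 -5.0 0.5" --twist '[0.1, 0.1, 0.1, 0.1, 0.1, 0.1, 0.1, 0.1]'

```text
time_s: 2.38
tool_pos: [0.5308, 0.1462, 0.1605]
tool_rot: [179.9, -0.2, -10.8]
force: [0.9, 0.1, -0.4]
grip_width: 0.0609
```

```bash
python3 plan.py 533 133 87 -11
python3 - <<'E'
from h import *
d=optics.read_camera("wrist"); cv2.imwrite("pics/w1.png",d["img"]); print(d["fx"],d["cx"],d["cy"]); print(np.round(d["hand_eye"],4))
E
```

```text
2 [[0.23, 0.63, 3.67], [0.23, 0.63, 3.67]] 0.12
pose [530.8 146.2 160.5] [179.85  -0.23 -10.76] F [ 0.9  0.1 -0.4] t 2.375
297.3186396354542 256.46248390811473 189.87279812988473
[[ 1.000e+00 -3.000e-04  2.000e-04 -9.000e-04]
 [-3.000e-04 -9.521e-01 -3.057e-01 -8.510e-02]
 [ 3.000e-04  3.057e-01 -9.521e-01 -1.617e-01]
 [ 0.000e+00  0.000e+00  0.000e+00  1.000e+00]]
```

View pics/w1.png

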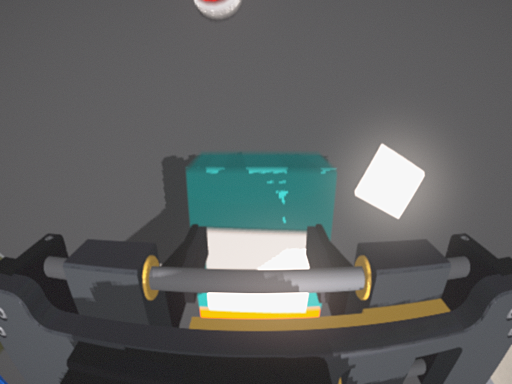

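Call:
arm_command --pt "0.2 0.4 3.5" --pt "0.2 0.4 3.5" --pt "0 0 0.5" --pt "0 0 0.2" --twist '[0, 0, 0, 0]'

```text
time_s: 2.92
tool_pos: [0.5324, 0.1507, 0.0832]
tool_rot: [-179.7, -0.3, -9.9]
force: [0.5, 0.2, 1.2]
grip_width: 0.0606
```

Call:
arm_command --pt "0.2 1.0 0.1" --pt "0 1.0 0.1" --pt "0 1.2 0" --pt "0 1.2 0" --pt "0 1.2 0" --pt "0 1.2 0" --twist '[0.5, 0.5, 0, 0, 0, 0]'

```text
time_s: 3.68
tool_pos: [0.5232, 0.0788, 0.0841]
tool_rot: [-179.6, -0.6, -11.0]
force: [-0.0, 0.8, 0.5]
grip_width: 0.0611
```

```bash
cat > st.py <<'E'
from h import *
o=telemetry.get_obs(); p=np.array(o["tool_pos"])*1000-[512,19.5,80]; a=np.radians(79); F=np.array(o["force"])
f=lambda v:np.round([v[0]*np.cos(a)+v[1]*np.sin(a),-v[0]*np.sin(a)+v[1]*np.cos(a),v[2]],1)
print("stand xyz",f(p),"rot",np.round(o["tool_rot"],2),"F",f(F),"t",o["time_s"],"grip",round(o["grip_width"],4))
E
python3 st.py
```

```text
stand xyz [60.4  0.3  4.1] rot [-179.6    -0.58  -11.02] F [0.8 0.2 0.5] t 3.675 grip 0.0611
```

Call:
arm_command --pt "0 0 0.2" --pt "0 0.8 0.1" --pt "0 1.0 0.05" --pt "0 1.0 0.05" --pt "0 1.0 0.05" --twist '[0, 0, 0, 0, 0]'

```text
time_s: 4.3
tool_pos: [0.5174, 0.0426, 0.0809]
tool_rot: [-179.3, -0.8, -10.9]
force: [0.7, 3.8, 5.0]
grip_width: 0.0608
```

```bash
python3 st.py
cat > look.py <<'E'
import sys; from h import *
d=optics.read_camera("scene"); cr=d["img"][110:230,200:340]; cv2.imwrite(f"pics/{sys.argv[1]}.png",cv2.resize(cr,(560,480),interpolation=cv2.INTER_CUBIC))
E
python3 look.py s2
```

```text
stand xyz [23.7 -0.9  0.9] rot [-179.3    -0.77  -10.95] F [3.9 0.  5. ] t 4.3 grip 0.0608
```

View pics/s2.png

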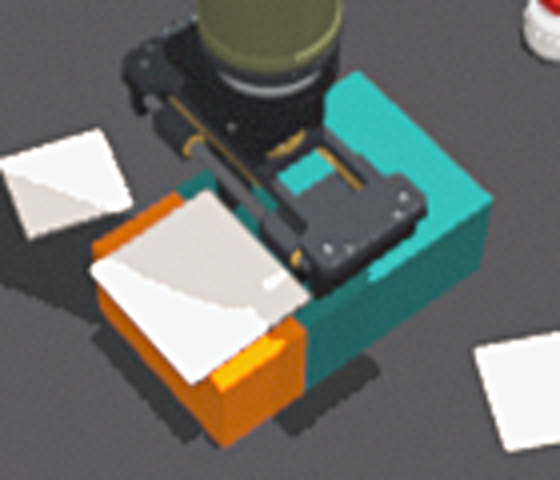

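Call:
arm_command --pt "0 0.7 -0.1" --pt "0 0.7 0" --pt "0 0.5 0" --pt "0 0.2 0" --pt "0 0 0" --twist '[0, 0, 0, 0, 0]'

```text
time_s: 4.97
tool_pos: [0.5117, 0.0162, 0.0808]
tool_rot: [-179.5, -0.7, -11.1]
force: [-0.3, 0.3, 2.3]
grip_width: 0.0608
```

```bash
python3 st.py; python3 look.py s3
```

```text
stand xyz [-3.2 -0.3  0.8] rot [-179.5    -0.66  -11.13] F [0.3 0.3 2.3] t 4.975 grip 0.0608
```

View pics/s3.png

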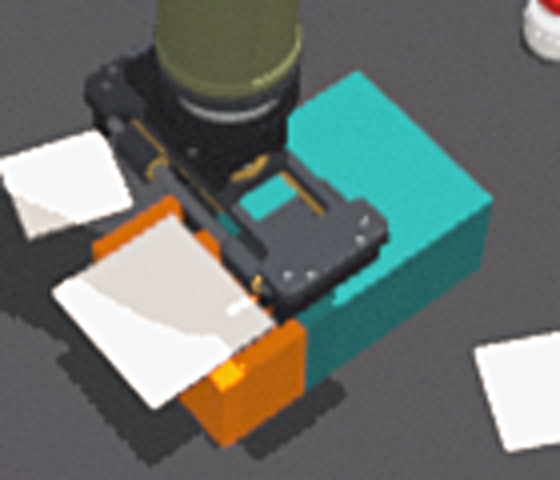

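Call:
arm_command --pt "0 -0.8 -0.3" --pt "0 -0.5 -2.0" --pt "0 0 -4.0" --pt "0 3.0 -1.0" --pt "0 5.0 0" --pt "0 5.0 0" --pt "0 0 0" --twist '[0, 0, 0, 0, 0, 0, 0]'

```text
time_s: 5.9
tool_pos: [0.4875, -0.0989, 0.1546]
tool_rot: [-179.7, -0.5, -10.7]
force: [0.2, 0.5, -0.9]
grip_width: 0.0611
```

```bash
python3 st.py; python3 look.py s4
cat > pl.py <<'E'
from meas import *
d=optics.read_camera("scene"); H,S,V=[a.astype(int) for a in cv2.split(cv2.cvtColor(d["img"],cv2.COLOR_BGR2HSV))]
roi=np.zeros(H.shape,bool); roi[130:230,212:330]=1; roi[:170,:236]=0
m=cv2.morphologyEx(((S<45)&(V>170)&roi).astype(np.uint8),cv2.MORPH_OPEN,np.ones((5,5)))
r=rect("scene","white",d,blob(m),.083); p=np.array(r[0])-[512,19.5]; a=np.radians(79); print(p[0]*np.cos(a)+p[1]*np.sin(a),-p[0]*np.sin(a)+p[1]*np.cos(a))
E
python3 pl.py
```

```text
stand xyz [-120.9    1.5   74.6] rot [-179.68   -0.53  -10.66] F [ 0.6 -0.1 -0.9] t 5.9 grip 0.0611
scene white [532. -44.] [89.6 44.9] 81.4 [[503.0, -85.0], [547.0, -92.0], [560.0, -3.0], [516.0, 3.0]]
-58.854971333249125 -31.31734769254217
```

Call:
arm_command --pt "0 3.0 0" --pt "0 4.0 0" --pt "0 4.0 0" --pt "0 0 0" --twist '[0, 0, 0, 0]'

```text
time_s: 6.5
tool_pos: [0.472, -0.1965, 0.1538]
tool_rot: [-179.4, -0.6, -9.4]
force: [-0.5, 0.5, -0.4]
grip_width: 0.061
```

```bash
python3 st.py; python3 look.py s4; python3 pl.py
```

```text
stand xyz [-219.6   -1.9   73.8] rot [-179.43   -0.57   -9.43] F [ 0.4  0.6 -0.4] t 6.5 grip 0.061
scene white [502. -39.] [ 92.8 103.4] 79.0 [[442.0, -75.0], [544.0, -95.0], [562.0, -4.0], [460.0, 16.0]]
-59.503629133603695 -1.4256134931442546
```

View pics/s4.png

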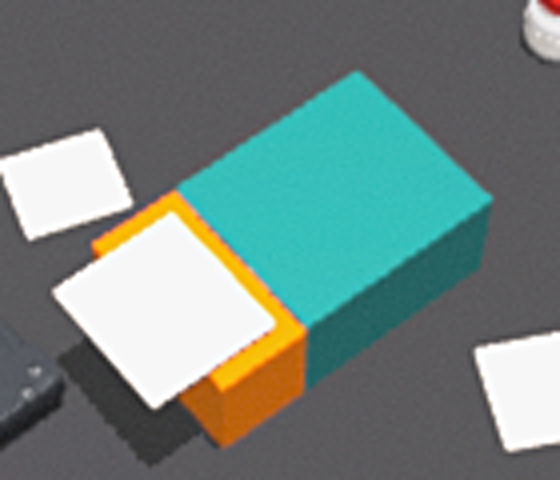

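Stage 1 looks done: the plate is white side up on the ledge at x = -59 mm and square. The tool can't tilt, so I'll press the fingers' flat sides against the front edge. That pushes the plate back against the step, and raising the fingers should then lift the edge.

Call:
arm_command --pt "0 0 2.0" --pt "0 -2.0 4.0" --pt "0 -4.0 2.2" --pt "0 -2.0 0.2" --pt "0 -0.5 0" --pt "0 0 0" --twist '[0.7, 0.7, 0, 0, 0, 0]'

```text
time_s: 7.35
tool_pos: [0.4928, -0.0937, 0.0699]
tool_rot: [-179.2, -0.7, -9.5]
force: [-0.3, -0.9, -0.2]
grip_width: 0.0607
```

```bash
python3 st.py
```

```text
stand xyz [-114.8   -2.7  -10.1] rot [-179.2    -0.74   -9.53] F [-1.   0.1 -0.2] t 7.35 grip 0.0607
```

Call:
arm_command --pt "0 0 0" --pt "0 -0.4 0" --pt "0 -0.4 0" --pt "0 -0.4 0" --pt "0 -0.3 0" --twist '[1.4, 0, 0, 0, 0]'

```text
time_s: 7.98
tool_pos: [0.4962, -0.081, 0.0711]
tool_rot: [-179.3, -0.8, -11.3]
force: [-0.2, 0.0, -0.7]
grip_width: 0.0613
```

```bash
python3 st.py
```

```text
stand xyz [-101.6   -3.6   -8.9] rot [-179.26   -0.82  -11.27] F [-0.   0.2 -0.7] t 7.975 grip 0.0613
```

Call:
arm_command --pt "0 -0.3 0" --pt "0 -0.3 0" --twist '[0, 0]'

```text
time_s: 8.22
tool_pos: [0.4965, -0.0805, 0.0711]
tool_rot: [-179.7, -0.8, -11.3]
force: [-1.2, -7.5, 0.7]
grip_width: 0.061
```

```bash
python3 st.py
```

```text
stand xyz [-101.1   -3.9   -8.9] rot [-179.73   -0.82  -11.31] F [-7.6 -0.3  0.7] t 8.225 grip 0.061
```

Call:
arm_command --pt "0 -0.3 -0.5" --pt "0 -0.3 -0.5" --twist '[0, 0]'

```text
time_s: 8.48
tool_pos: [0.4964, -0.0801, 0.081]
tool_rot: [179.9, -0.8, -11.4]
force: [-0.3, -5.6, 0.5]
grip_width: 0.0606
```

```bash
python3 st.py; python3 look.py s5
```

```text
stand xyz [-100.8   -3.7    1. ] rot [179.85  -0.79 -11.43] F [-5.6 -0.8  0.5] t 8.475 grip 0.0606
```

View pics/s5.png

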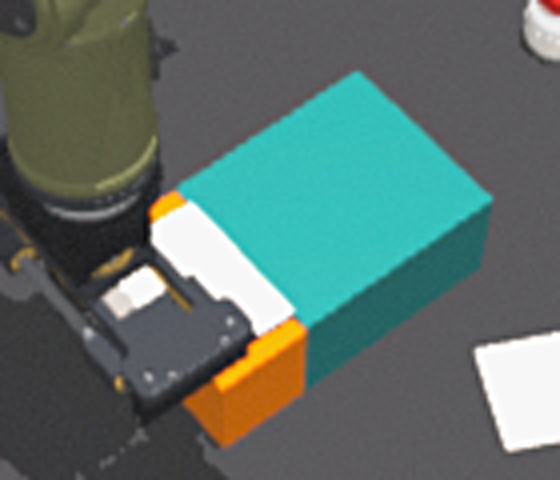

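Call:
arm_command --pt "0 -0.3 -0.4" --pt "0 -0.3 -0.4" --twist '[0, 0]'

```text
time_s: 8.78
tool_pos: [0.4967, -0.079, 0.0897]
tool_rot: [179.5, -0.8, -11.5]
force: [-0.8, -4.7, 0.4]
grip_width: 0.0608
```

```bash
python3 st.py
```

```text
stand xyz [-99.6  -3.7   9.7] rot [179.45  -0.77 -11.54] F [-4.8 -0.1  0.4] t 8.775 grip 0.0608
```

Call:
arm_command --pt "0 -0.35 -0.5" --pt "0 -0.35 -0.5" --pt "0 -0.4 -0.5" --pt "0 -0.4 -0.5" --twist '[0, 0, 0, 0]'

```text
time_s: 9.28
tool_pos: [0.4978, -0.0725, 0.1107]
tool_rot: [178.7, -0.7, -11.7]
force: [-1.1, -4.1, 1.4]
grip_width: 0.0608
```

```bash
python3 st.py
```

```text
stand xyz [-93.   -3.7  30.7] rot [178.75  -0.74 -11.75] F [-4.2  0.3  1.4] t 9.275 grip 0.0608
```

Call:
arm_command --pt "0 -0.45 -0.45" --pt "0 -0.45 -0.45" --pt "0 -0.5 -0.45" --pt "0 -0.55 -0.4" --twist '[0, 0, 0, 0]'

```text
time_s: 9.78
tool_pos: [0.5002, -0.0607, 0.1299]
tool_rot: [178.0, -0.7, -11.9]
force: [-1.8, -6.3, 4.5]
grip_width: 0.0609
```

```bash
python3 st.py; python3 look.py s6
```

```text
stand xyz [-80.9  -3.8  49.9] rot [178.03  -0.7  -11.94] F [-6.5  0.5  4.5] t 9.775 grip 0.0609
```

View pics/s6.png

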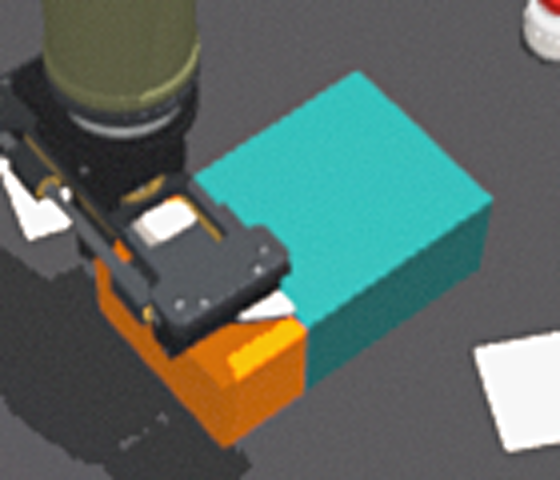

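Call:
arm_command --pt "0 -0.55 -0.4" --pt "0 -0.6 -0.4" --pt "0 -0.6 -0.35" --pt "0 -0.65 -0.35" --twist '[0, 0, 0, 0]'

```text
time_s: 10.32
tool_pos: [0.5062, -0.0324, 0.1453]
tool_rot: [178.2, -0.8, -11.9]
force: [-0.5, 0.4, 0.4]
grip_width: 0.0608
```

```bash
python3 st.py
```

```text
stand xyz [-52.1  -4.2  65.3] rot [178.23  -0.75 -11.9 ] F [0.3 0.6 0.4] t 10.325 grip 0.0608
```

```bash
python3 look.py s7
```

```text
(no output)
```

View pics/s7.png

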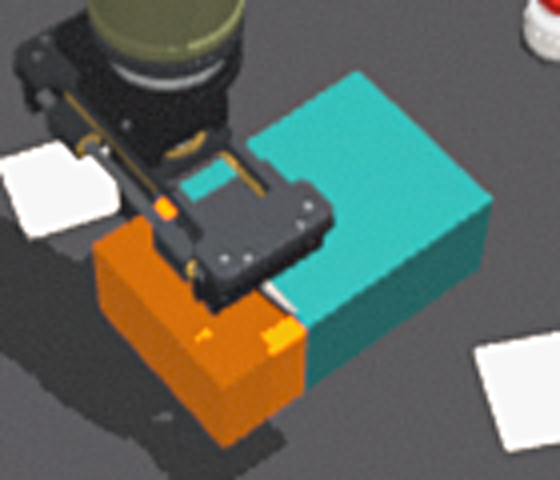

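The plate is leaning steeply at the step: a thin white strip shows at (280,300) in the crop, and the ledge is clear. I'll push on past upright, gently.

Call:
arm_command --pt "0 -0.5 -0.1" --pt "0 -0.5 -0.1" --pt "0 -0.5 -0.1" --pt "0 -0.5 0" --pt "0 -0.5 0" --twist '[0, 0, 0, 0, 0]'

```text
time_s: 11.0
tool_pos: [0.5118, -0.0045, 0.1478]
tool_rot: [178.3, -0.8, -11.8]
force: [-0.1, -0.4, -0.9]
grip_width: 0.0613
```

```bash
python3 st.py
```

```text
stand xyz [-23.6  -4.4  67.8] rot [178.31  -0.75 -11.81] F [-0.4  0.  -0.9] t 11.0 grip 0.0613
```

Call:
arm_command --pt "0 -0.5 0" --pt "0 -0.5 0" --pt "0 -0.5 0" --pt "0 -0.5 0" --pt "0 -0.4 0" --pt "0 -0.3 0" --pt "0 0 0" --twist '[0, 0, 0, 0, 0, 0, 0]'

```text
time_s: 11.88
tool_pos: [0.5177, 0.0243, 0.1467]
tool_rot: [178.3, -0.7, -11.8]
force: [-0.3, -0.3, -0.1]
grip_width: 0.0607
```

```bash
python3 st.py
python3 - <<'E'
from h import *
d=optics.read_camera("scene"); im=d["img"][110:230,200:340]
H,S,V=[a.astype(int) for a in cv2.split(cv2.cvtColor(im,cv2.COLOR_BGR2HSV))]
print("teal px",((abs(H-90)<8)&(S>70)&(V>140)).sum()); cv2.imwrite("pics/s8.png",cv2.resize(im,(560,480)))
E
```

```text
stand xyz [ 5.8 -4.7 66.7] rot [178.33  -0.73 -11.77] F [-0.3  0.3 -0.1] t 11.875 grip 0.0607
teal px 682
```

Call:
arm_command --pt "0 1.0 -3.0" --pt "0 4.0 -3.0" --pt "0 5.0 -1.0" --pt "0 5.0 0" --pt "0 4.0 0" --pt "0 0 0" --pt "0 0 0" --twist '[0, 0, 0, 0, 0, 0, 0]'

```text
time_s: 12.8
tool_pos: [0.4771, -0.1657, 0.2251]
tool_rot: [178.3, -0.8, -11.8]
force: [0.2, 0.9, -0.4]
grip_width: 0.0609
```

```bash
python3 st.py
cat > pb.py <<'E'
from meas import *
a=np.radians(79)
for n in("scene","top"):
    d=optics.read_camera(n); H,S,V=[x.astype(int) for x in cv2.split(cv2.cvtColor(d["img"],cv2.COLOR_BGR2HSV))]
    # deck region polygon in world (z=.086), dark pixels inside it
    E=np.linalg.inv(np.array(d["extrinsics"]))
    P=[np.array([512,19.5])+x*np.array([np.cos(a),np.sin(a)])+y*np.array([-np.sin(a),np.cos(a)]) for x,y in((-15,-62),(148,-62),(148,62),(-15,62))]
    c=(np.c_[np.array(P)/1000,np.full(4,.08)]@E[:3,:3].T)+E[:3,3]
    uv=np.c_[d["fx"]*c[:,0]/-c[:,2]+d["cx"],-d["fy"]*c[:,1]/-c[:,2]+d["cy"]]
    roi=np.zeros(H.shape,np.uint8); cv2.fillPoly(roi,[uv.astype(np.int32)],1)
    m=cv2.morphologyEx(((S<100)&(roi>0)).astype(np.uint8),cv2.MORPH_OPEN,np.ones((3,3)))
    r=rect(n,"black",d,blob(m),.086); p=np.array(r[0])-[512,19.5]; print("stand",np.round([p[0]*np.cos(a)+p[1]*np.sin(a),-p[0]*np.sin(a)+p[1]*np.cos(a)],1),"V",V[m>0].mean())
E
python3 pb.py; python3 look.py s9
```

```text
stand xyz [-188.5   -1.1  145.1] rot [178.26  -0.81 -11.77] F [ 1.  -0.1 -0.4] t 12.8 grip 0.0609
scene black [526.  66.] [ 90.3 100.1] 78.9 [[468.0, 32.0], [566.0, 12.0], [584.0, 101.0], [485.0, 120.0]]
stand [48.6 -4.6] V 37.65163934426229
top black [520.  65.] [ 98.3 124.6] 79.0 [[449.0, 29.0], [571.0, 5.0], [590.0, 102.0], [468.0, 126.0]]
stand [46.6  1.1] V 120.73913043478261
```

View pics/s9.png

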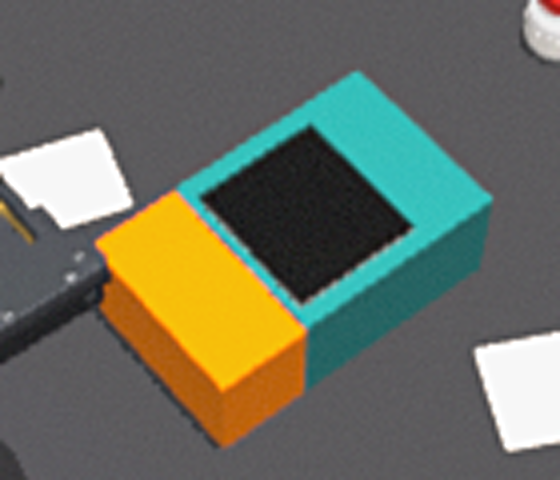

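The plate lies black side up, flat and square on the deck, with its centre about 48 mm behind the step and 5 mm off the centre line. The arm is clear, so I'm handing in.

```bash
python3 -c "
from cell import env; print(env.sign_off())"
```

```text
the job is handed in; nothing more can be done
None
```

The plate is turned over and lies black side up on the teal deck. I handed the job in just after 12.8 s of robot time; `env.sign_off()` gives no verdict.

**What I did:**
- **Slide:** I pushed the plate from its back edge with both fingers until it dropped onto the ledge. It lay square and white side up, with its centre 59 mm ahead of the step. That is about 9 mm further than I planned, but inside the 41–64 mm window.
- **Turn:** The tool can't tilt, so I couldn't get under the overhanging edge. Instead I pressed the finger sides against the front edge, holding the plate against the step. Raising the fingers lifted the edge by friction, and I pushed it on past upright until it fell onto the deck.

**Last checks:**
- **Scene camera:** It put the plate's centre 48.6 mm behind the step and 4.6 mm off the centre line. The plate's outline measured 90 x 100 mm, square to the stand within a degree. The gripper was well away from everything.
- **Top camera:** It agreed on position to about 6 mm (46.6 mm behind, 1.1 mm to the other side). Its outline came out too large, at 98 x 125 mm, probably because of glare, so I trusted the scene view.
- **Not measured again:** I did not re-check the spare plate, slide box or pot at the end, but the arm was never seen or felt touching them. I judged height and flatness only from the picture.

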